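Slide the lens block into the polishing dish and bed it under the overarm pin

ROBOT

A 6-joint arm with a two-finger parallel gripper is mounted at the origin on the work surface. World frame = base frame: x ahead of the robot, y to its left, z up, the work surface at z = 0. Lengths are in m, angles in rad, forces in N, time in s.
With the tool pointing down it reaches from about 0.3 to 0.775 m from the base axis. Payload 14.6 kg.
Tool frame: the origin (TCP) lies between the finger pads; the fingertips stand 14 mm ahead of it and the grasp point (between the pads) lies 5 mm behind it; z points along the fingers, y is the line along which they close (so a half turn about z gives the same grasp; the last joint's range is limited). The gripper opens to 94 mm and grips with 3 to 60 N. Pads are 16 mm wide; open, the fingers measure 119 mm over their backs; the gripper's body (75 mm by 177 mm) begins 78 mm behind the grasp point.
Start: joints at [1.271, 0.3, 1.521, -0, 1.321, -0.067], TCP at [0.127, 0.535, 0.219] pointing down, gripper open.
Joint ranges: [-3.03, 3.03], [-0.79, 2.21], [0.23, 2.52], [-1.04, 4.18], [0, 3.07], [-2.55, 2.55]. Speed limits (rad/s): [2.22, 2.22, 2.57, 3.14, 3.14, 3.14].

INTERFACE

Orientations are given as [roll, pitch, yaw] about the fixed x, y, z axes, in that order (R = Rz(yaw) Ry(pitch) Rx(roll)).
In Python, from station import ctrl gives the robot as it stands. The module is installed in compiled form; this text tells all that it offers.
- The arm moves only by the tool move_arm, never from a script. Its argument "targets" is a list of rows, each a list of 7 numbers: the opening, from -1 (shut) to 1 (fully open), then the shift along the tool's x, y, z in units of 50 mm (1.0 is 50 mm), then the turn, a rotation vector about the tool's x, y, z in rad. A call has 1 to 12 rows; each row is the pose to reach, as a shift and turn from the pose commanded when the call began, along the tool's axes at that moment; what a row does not reach only later rows make up. A row lasts 1/10 s, in which the tool goes at most 50 mm and 8.59 degrees, less where a joint would pass 70% of its speed; a pose out of reach is approached as far as the arm can. A call with a gripper value outside its range is refused whole. The fingers move at their own pace and stop on an object; "grip_force" is the grip in N (left out, the last holds). Time passes only in rows, so rows that repeat a pose let the fingers close. It gives the time, the measured TCP pose, the force, the opening and the grip force at its end, in the units of the state.
- ctrl.get_obs(): the state, without advancing time (a new reading comes with each control period).
- ctrl.camera(name): name is "scene" or "top" or "wrist"; returns (picture, depth): 384x512x3 uint8, red, green, blue; 384x512 float32, m along the optical axis (not along the pixel's ray), 0 where there is no reading.
- ctrl.camera_params(name): a dict with "intrinsics" (3x3 intrinsics, pixels), "rvec" (rotation vector, rad) and "tvec" (3), from world to camera coordinates, as OpenCV has them; the wrist camera has in their place "T_tool_cam" (4x4, takes a point from camera to tool coordinates, whose origin is the TCP and whose axes are the flange's). Camera axes: x right, y down, z forward; pixel columns grow to the right and rows downward; lengths in m; the calibration is good to about 2 mm. A picture is of the moment at which its call begins: read the wrist's pose just before it. camera_params takes no time and is no camera call.
- ctrl.hand_in(): hands the job in; it is judged then, once.
Trained networks look in the newest picture that a camera, given by its name, has taken for a name from the list of things; names that differ only in an ending like _2 or _b are one class to them, and where a whole thing is asked for, a point or a joint stands for the part that bears it (a point fixed in the world has none). Each returns a list of dicts, best first, with "score" (0 to 1); they miss things now and then, are a little off and sometimes report something else, mostly with a low value. They report only what shows in the picture. A call takes as long as a camera call.
- ctrl.cut_out(camera, target): "region" (384x512 bool, what is visible of it) and "point" ([column, row] in pixels, amid what is visible of it).
- ctrl.tip_of(camera, target): "point" ([column, row] in pixels: a listed point, or the origin of a listed thing).
The state is a dict: "time_s": time; "qpos": joint angles; "joint_vel": joint speeds; "tau": joint torques, N m; "ee_pos": TCP position; "eef_rot": TCP orientation; "force": force on the tool from outside, world axes, zero at the start; "moment": the same for the moment, N m; "grip_width": finger opening in m; "grip_force": force on a finger pad.
Only numpy, scipy, OpenCV 4.12 (cv2) and the standard library are available. Lean on these libraries where they do the work, as an engineer would, in place of code of your own. Each camera call takes 0.05 s, during which the arm holds its last target. There are 200 camera calls.

TASK

Get the polisher ready to run: slide the round lens block, glass dome down, off the parking shelf it stands on and into the hollow of the polishing dish. Then swing the overarm down so that the ball end of its pin drops into the socket in the block's back, and bear down on the arm's knob with a firm hand, 10 to 20 N, for about a second so that the block beds level and central; never strike it or press with more than 25 N, or the glass chips. Leave the arm down and let go; leave the conditioning ring on its own shelf and everything else standing where it is.

Things in the scene. Friction and masses are not known exactly. Their poses are not given: they have to be found in the camera images.
- polisher: Bench polisher, fixed on the bench: an octagonal white deck 433 x 506 mm, 40 mm high. Origin on the bench surface, right under the dish's axis. Its +x axis points from the dish to the overarm's hinge, +y and -y from the dish to the two parking shelves, z up. The deck's front strip (x below -75 mm) carries a bottle, a jar and a brush. A rod behind the hinge is 162 mm high.
- shelf_a (a point): Centre of the top of the parking shelf on the polisher's +y side: a smooth white plastic plate without lips, 130 mm wide (x -65 to 65 mm in the polisher's frame), 139 mm long (y 56 to 195 mm), its top 86 mm above the bench.
- shelf_b (a point): Centre of the top of the parking shelf on the polisher's -y side: a smooth white plastic plate without lips, 130 mm wide (x -65 to 65 mm in the polisher's frame), 139 mm long (y -56 to -195 mm), its top 86 mm above the bench.
- dish_rim (a point): Centre of the mouth of the polishing dish (the lap), level with its flat rim, 85 mm above the bench. Dark steel dish: outer diameter 104 mm, mouth diameter 88 mm, hollow ground to a sphere of radius 80 mm, 13 mm deep. The rim is 1 mm lower than the shelves and 4 mm away from each. Fixed; it does not turn.
- dish_bottom (a point): Where the lowest point of the block's dome rests when the block is bedded: on the dish's axis, 72 mm above the bench (13 mm under the rim).
- lens_block: Lens block, 0.5 to 0.75 kg: aluminium disc 110 mm across, 15 mm thick, with a glass dome (sphere radius 80 mm, 21 mm high) under it; 36 mm high in all. Too broad to grip. Its upright edge, by which it can be pushed, spans 21 to 36 mm above the origin, the dome's lowest point; z out of the flat back. Starts dome down on either shelf.
- socket (a point): Point on the block's axis 29.3 mm above the dome's lowest point, where the centre of the pin's ball lies when home in the conical socket: a 36 mm hole in the block's back, tapering at 45 degrees, 15 mm deep. Dome and dish are slippery (friction 0.1): once the dome's lowest point is 15 mm past the edge of the mouth the block slips in, but may stay leaning by up to some 10 degrees.
- overarm (a joint): Angle of the overarm in rad: 0 when the arm is level, growing as it is raised (about 1.2 to 1.4 at the start). With the pin home in the bedded block it reads 0 to 0.06, depending on how far out the pin is clamped; with the pin caught on the block's back it stays above 0.08. The hinge is stiff, so the arm stays where it is left; moving it takes about 2 to 4 N at the knob.
- overarm_hinge (a point): Hinge axis of the overarm, parallel to the polisher's y axis: 170 mm from the dish's axis along the polisher's +x, 135 mm above the bench.
- pin_clamp (a point): Middle of the aluminium clamp (40 x 34 x 30 mm) near the arm's end, on its centre line 170 mm from the hinge. It holds the steel pin square to the arm; the centre of the pin's ball end (pin_ball, 16 mm in diameter) sticks out 34 to 44 mm on the underside, as last clamped: it is not measured, so the landing has to be felt. The pin's upper end stands 56 mm above the arm's centre line.
- overarm_knob (a point): Centre of the black ball knob, 28 mm in diameter, at the free end of the black arm (24 mm wide, 18 mm thick), 207 mm from the hinge. With the arm down it lies 37 mm to the robot's side of the dish's axis, 135 mm above the bench, and the arm passes 18 mm over the block's back.
- ring: Conditioning ring, an open dark steel ring 104 mm outside, 76 mm inside, 30 mm high, parked on the other shelf; origin under its centre. To be left alone.
- slurry_bottle: White bottle 52 mm in diameter and 98 mm tall, standing on the deck in front of the dish; origin under its centre. To be left alone.
- brush: Hand brush 150 mm long lying on the deck's front strip; origin under its middle. To be left alone.
- spherometer: Dial gauge on a round steel foot 64 mm in diameter, 110 mm tall, on the bench to the right (-y); origin under its foot. To be left alone.
- spanner: Spanner 190 mm long lying on the bench to the left (+y); origin under its middle. To be left alone.
- jar: Small amber jar 40 mm in diameter and 55 mm tall, standing on the deck's front strip; origin under its centre. To be left alone.

How it is judged:
By the outcome, as a careful person would: the job done as asked, in the order asked, and still so for the second after the job is handed in, with the robot touching nothing.
It also fails if it takes over 72 s, if anything falls off the work surface, if the arm or the gripper's body presses on something with over 40 N, if the wrist force passes 120 N, or if a joint passes its speed limit or range.

## Working session

There is one attempt and no reset: what is moved stays moved. The work goes in short steps, Python scripts to look and compute and a tool call to move; the robot and the scene stay as the last step left them, time stands still between calls to the robot, and variables do not carry over. Pictures are saved under pics/ and viewed, at most 10 in all, crops included, and the job is handed in when it is done.

Besides the shell and the picture viewer there is one more tool, called after "Request:" as name([rows], argument=value, ...), one row to a line, values as JSON. move_arm: Moves the arm, as the interface text tells. Its arguments: {"type":"object","properties":{"targets":{"type":"array"},"grip_force":{"type":"number"}},"required":["targets"]}

```bash
mkdir -p pics; cat > h.py <<'E'
import numpy as np, cv2
from station import ctrl
from scipy.spatial.transform import Rotation as R
def cam(name):
    p=ctrl.camera_params(name)
    K=np.array(p["intrinsics"])
    if "rvec" in p:
        Rm=cv2.Rodrigues(np.array(p["rvec"],float))[0]; t=np.array(p["tvec"]).ravel()
        return K,Rm.T,-Rm.T@t      # cam->world rotation, cam centre
    o=ctrl.get_obs(); T=np.array(p["T_tool_cam"])
    Rt=R.from_euler('xyz',o["eef_rot"]).as_matrix()
    return K,Rt@T[:3,:3],Rt@T[:3,3]+np.array(o["ee_pos"])
def ray(c,px):
    K,Rm,C=c; d=Rm@np.linalg.solve(K,[px[0],px[1],1.]); return C,d
def at_z(c,px,z):
    C,d=ray(c,px); return C+d*(z-C[2])/d[2]
def by_depth(c,px,dep):
    C,d=ray(c,px); return C+d*dep
def proj(c,X):
    K,Rm,C=c; q=K@(Rm.T@(np.array(X)-C)); return q[:2]/q[2]
def cloud(c,D):
    K,Rm,C=c; v,u=np.mgrid[:384,:512]
    P=np.stack([u,v,np.ones_like(u)],-1)@np.linalg.inv(K).T*D[...,None]
    return P@Rm.T+C
E
python3 - <<'E'
from h import *
o=ctrl.get_obs(); print({k:np.round(v,3).tolist() for k,v in o.items()})
for n in ("scene","top"):
    im,D=ctrl.camera(n); cv2.imwrite(f"pics/{n}0.png",im[...,::-1]); c=cam(n); print(n,np.round(c[2],3))
    np.save(f"{n}D.npy",D)
    for t in ["polisher","lens_block","ring","socket","overarm_knob","pin_clamp","overarm_hinge","dish_rim","shelf_a","shelf_b","slurry_bottle","jar","brush"]:
        for r in ctrl.tip_of(n,t)[:2]:
            px=r["point"]; d=D[int(np.clip(px[1],0,383)),int(np.clip(px[0],0,511))]
            print(t,round(r["score"],2),np.round(px,1),np.round(by_depth(c,px,d),3))
E
```

```text
{'time_s': 0.0, 'qpos': [1.271, 0.3, 1.522, 0.0, 1.321, -0.067], 'joint_vel': [0.0, -0.001, 0.001, -0.001, 0.002, 0.0], 'tau': [-0.002, -53.181, -35.272, 0.071, 0.025, -0.0], 'ee_pos': [0.127, 0.535, 0.219], 'eef_rot': [-3.141, -0.0, 2.909], 'force': [-0.455, -0.015, -0.031], 'moment': [0.052, -0.008, 0.027], 'grip_force': 0.0, 'grip_width': 0.094}
scene [1.303 0.089 1.165]
lens_block 0.59 [282.7 190.1] [0.558 0.078 0.122]
ring 0.69 [199.5 192.2] [ 0.568 -0.185  0.084]
socket 0.91 [281.7 184.5] [0.532 0.073 0.115]
socket 0.29 [203.2 169.7] [ 0.465 -0.194  0.069]
overarm_knob 0.84 [229.2 172.4] [ 0.674 -0.057  0.34 ]
pin_clamp 0.94 [235.  179.7] [ 0.678 -0.043  0.317]
overarm_hinge 0.69 [232.2 231.9] [ 0.736 -0.051  0.149]
dish_rim 0.63 [240.5 192.8] [ 0.547 -0.056  0.071]
dish_rim 0.5 [232. 168.] [ 0.662 -0.051  0.344]
shelf_a 0.77 [197.7 190.5] [ 0.563 -0.191  0.086]
shelf_a 0.61 [230.6 167. ] [ 0.661 -0.055  0.346]
shelf_b 0.77 [197.7 190.5] [ 0.563 -0.191  0.086]
shelf_b 0.61 [230.6 167. ] [ 0.661 -0.055  0.346]
slurry_bottle 0.6 [233.1 168.7] [ 0.66  -0.049  0.339]
jar 0.7 [202.9
[... 440 characters left out ...]
47]
pin_clamp 0.6 [276.6 142.5] [ 0.658 -0.059  0.343]
pin_clamp 0.22 [234.5 246.3] [0.431 0.047 0.062]
overarm_hinge 0.75 [266.9 136.7] [ 0.713 -0.046  0.2  ]
overarm_hinge 0.24 [398.  232.7] [ 0.463 -0.443  0.019]
dish_rim 0.9 [273.7 198.4] [ 0.566 -0.068  0.073]
shelf_a 0.76 [231.2 203.3] [0.549 0.053 0.12 ]
shelf_a 0.64 [313.4 197. ] [ 0.567 -0.181  0.083]
shelf_b 0.76 [231.2 203.3] [0.549 0.053 0.12 ]
shelf_b 0.64 [313.4 197. ] [ 0.567 -0.181  0.083]
slurry_bottle 0.67 [287.5 244.5] [ 0.434 -0.098  0.132]
jar 0.72 [317.8 239. ] [ 0.448 -0.192  0.065]
jar 0.45 [266.6 200. ] [ 0.562 -0.048  0.073]
brush 0.75 [236.  246.1] [0.431 0.043 0.061]
brush 0.28 [284.7 244.7] [ 0.434 -0.093  0.107]
```

```bash
python3 - <<'E'
from h import *
s=cv2.imread("pics/top0.png"); a=cv2.imread("pics/scene0.png")
x=np.vstack([cv2.resize(s[100:300,150:420],None,fx=2,fy=2)[:300*2//1-220,:],]) 
cv2.imwrite("pics/v1.png",cv2.resize(s[100:300,150:420],(800,592),interpolation=cv2.INTER_CUBIC))
cv2.imwrite("pics/v2.png",cv2.resize(a[110:270,150:350],(750,600),interpolation=cv2.INTER_CUBIC))
from scipy.optimize import least_squares
def circ(P,r):
    # outline hull robust circle centre fit of known radius
    h=cv2.convexHull(P.astype(np.float32))[:,0]
    return least_squares(lambda q:np.hypot(*(h-q[:2]).T)-q[2],[*h.mean(0),r],loss='soft_l1',f_scale=.002).x
for n in("top","scene"):
    c=cam(n);D=np.load(n+"D.npy");W=cloud(c,D)
    box=(D>0)&(W[...,0]>.44)&(W[...,0]<.68)&(W[...,1]<.2)&(W[...,1]>-.28)
    z=W[...,2]
    print(n,np.histogram(z[box],bins=np.arange(.03,.16,.005)))
    b=box&(z>.116)&(z<.13)&(W[...,1]>0); print("block",b.sum(),circ(W[b][:,:2],.055),np.median(z[b]))
    b=box&(z>.108)&(z<.125)&(W[...,1]<-.12); print("ring",b.sum(),circ(W[b][:,:2],.052),np.median(z[b]))
    b=box&(z>.08)&(z<.092); P=W[b][:,:2]; 
    for sgn in(1,-1):
        Q=P[(P[:,1]+.057)*sgn>.056]; print("shelf",sgn,cv2.minAreaRect((Q*1000).astype(np.float32)),np.percentile(Q,[1,99],axis=0).round(3).tolist())
    # arm
    b=(D>0)&(z>.2)&(z<.42)&(W[...,0]>.6)&(W[...,0]<.85)&(abs(W[...,1]+.06)<.08); Q=W[b]; print("arm",len(Q)); 
    for lo in np.arange(.2,.42,.02):
        m=(Q[:,2]>=lo)&(Q[:,2]<lo+.02); 
        if m.sum()>3: print(round(lo,2),m.sum(),Q[m].min(0).round(3),Q[m].max(0).round(3))
E
```

```text
top (array([  78, 3710, 2904,   64,  121,   97,   27,   28,  195,  311, 1318,
       1721,  102,   74,   50,   58,  264,  597,  865,   39,    1,    2,
          0,    0,    0]), array([0.03 , 0.035, 0.04 , 0.045, 0.05 , 0.055, 0.06 , 0.065, 0.07 ,
       0.075, 0.08 , 0.085, 0.09 , 0.095, 0.1  , 0.105, 0.11 , 0.115,
       0.12 , 0.125, 0.13 , 0.135, 0.14 , 0.145, 0.15 , 0.155]))
block 1178 [0.54256808 0.07194723 0.0545026 ] 0.12131817012856161
ring 528 [ 0.56339062 -0.18716096  0.05346479] 0.11532314164662871
shelf 1 ((554.75537109375, 64.37000274658203), (130.0069122314453, 136.29672241210938), 2.888995409011841) [[0.489, -0.0], [0.62, 0.132]]
shelf -1 ((536.591552734375, -186.93789672851562), (190.73281860351562, 144.39695739746094), 3.0213229656219482) [[0.499, -0.257], [0.631, -0.118]]
arm 531
0.28 103 [ 0.63  -0.069  0.282] [ 0.699 -0.015  0.3  ]
0.3 263 [ 0.659 -0.074  0.3  ] [ 0.728 -0.015  0.32 ]
0.32 91 [ 0.652 -0.069  0.32 ] [ 0.728 -0.045  0.34 ]
0.34 72 [ 0.655 -0.067  0.34 ] [ 0.676 -0.047  0.347]
scene (array([  40, 1550, 2488,  199,  119,   36,   21,   24,  108,  185,
[... 465 characters left out ...]
25, 65.3070068359375), (133.4094696044922, 135.0442352294922), 1.1351683139801025) [[0.492, -0.0], [0.621, 0.132]]
shelf -1 ((537.4952392578125, -184.75767517089844), (190.82054138183594, 146.32115173339844), 1.414023756980896) [[0.45, -0.255], [0.632, -0.116]]
arm 637
0.2 54 [ 0.709 -0.066  0.2  ] [ 0.719 -0.043  0.219]
0.22 53 [ 0.701 -0.065  0.22 ] [ 0.711 -0.043  0.24 ]
0.24 49 [ 0.693 -0.065  0.24 ] [ 0.708 -0.043  0.258]
0.26 12 [ 0.688 -0.048  0.262] [ 0.699 -0.043  0.277]
0.28 48 [ 0.637 -0.071  0.285] [ 0.697 -0.014  0.3  ]
0.3 272 [ 0.659 -0.073  0.301] [ 0.733 -0.014  0.32 ]
0.32 98 [ 0.659 -0.07   0.32 ] [ 0.73  -0.042  0.34 ]
0.34 51 [ 0.656 -0.068  0.34 ] [ 0.677 -0.046  0.348]
```

View pics/v1.png

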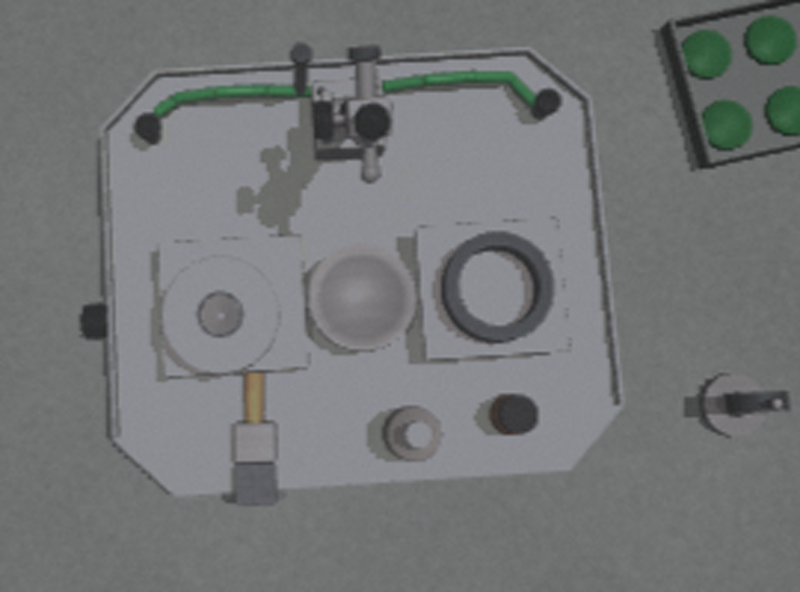

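View pics/v2.png

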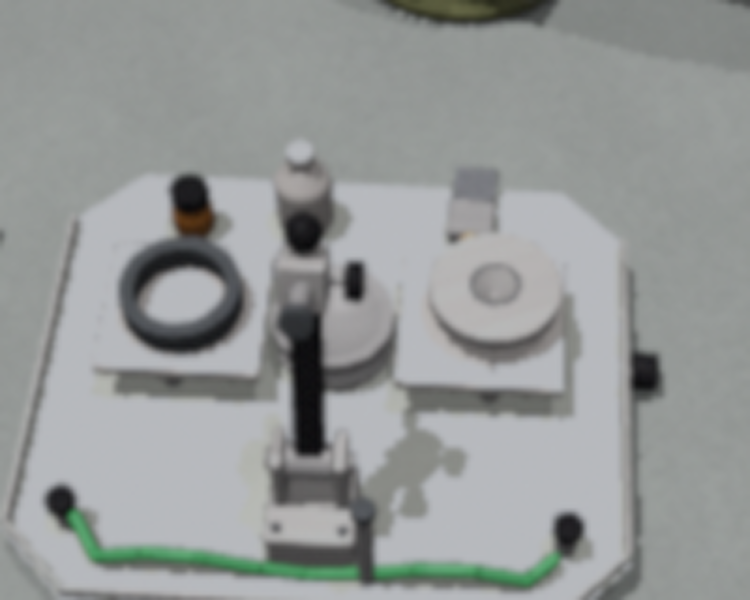

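The top view (v1) shows the block on the +y shelf, its socket near (220,315). The dish is at (360,297), the ring at (497,287) and the raised arm's knob near (372,120). The scene view (v2) agrees: the arm stands up, with the clamp screw on the +y side at (353,280).

The dish axis is about (0.5605, -0.061) and the block about (0.542, 0.072). I'll push with two fingers spread about 60 mm as a cradle, which keeps clear of the arm.

Request:
move_arm([
  [0.28,-9.67,-5.71,0,0,0,1.2],
  [0.28,-9.67,-5.71,0,0,0,1.2],
  [0.28,-9.67,-5.71,0,0,0,1.2],
  [0.28,-9.67,-5.71,0,0,0,1.2],
  [0.28,-9.67,-5.71,0,0,0,1.2],
  [0.28,-9.67,-5.71,0,0,0,1.2],
  [0.28,-9.67,-5.71,0,0,0,1.2],
  [0.28,-9.67,-5.71,0,0,0,1.2],
  [0.28,-9.67,-5.71,0,0,0,1.2],
  [0.28,-9.67,-5.71,0,0,0,1.2],
  [0.28,-9.67,-5.71,0,0,0,1.2],
  [0.28,-9.67,-5.71,0,0,0,1.2],
])

```text
time_s: 2.6
ee_pos: [0.5338, 0.1425, 0.219]
eef_rot: [-3.142, 0.001, 1.705]
force: [0.5, 0.5, 0.6]
grip_width: 0.0601
grip_force: 0.0
```

```bash
python3 - <<'E'
from h import *
o=ctrl.get_obs(); c=cam("wrist"); im,D=ctrl.camera("wrist"); cv2.imwrite("pics/w1.png",im[...,::-1]); print(o["ee_pos"],o["eef_rot"],c[2])
for t,z in (("lens_block",.122),("socket",.115),("dish_rim",.085)):
    for r in ctrl.tip_of("wrist",t)[:1]: print(t,r["score"],r["point"],at_z(c,r["point"],z))
W=cloud(c,D); z=W[...,2]
b=(D>0)&(z>.117)&(z<.128)&(W[...,1]<.14)&(W[...,1]>-.05); P=W[b]; print(b.sum(),np.median(P[:,2]))
(x,y),r=cv2.minEnclosingCircle((P[:,:2]).astype(np.float32)); print(x,y,r)
E
```

```text
[0.53382709 0.14245067 0.21904982] [-3.14155919e+00  5.13812787e-04  1.70518332e+00] [0.52180748 0.21980428 0.38562582]
lens_block 0.86 [258.3, 237.7] [0.53476366 0.09089923 0.122     ]
socket 0.68 [260.6, 252.7] [0.54002962 0.06967349 0.115     ]
dish_rim 0.9 [263.3, 328.8] [ 0.5608306  -0.05997584  0.085     ]
6388 0.12317791961342223
0.5401831865310669 0.07390902936458588 0.055251192301511765
```

View pics/w1.png

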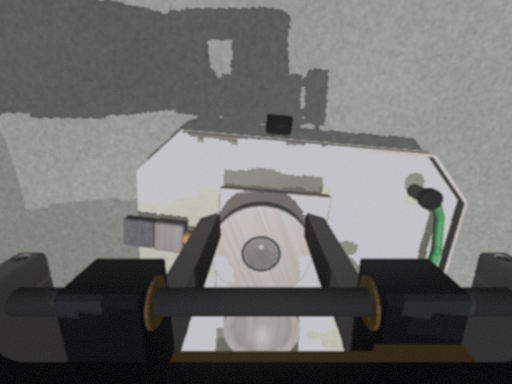

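The wrist view shows the block under the open fingers, with its socket at (261,253) and the dish below it at about (263,329). That matches the other cameras. Next I descend behind the block.

Request:
move_arm([
  [0.28,0.04,-0.06,0.8,0,0,-0.01],
  [0.28,0.04,-0.06,1.5,0,0,-0.01],
  [0.28,0.04,-0.06,2.0,0,0,-0.01],
  [0.28,0.04,-0.06,2.18,0,0,-0.01],
  [0.28,0.04,-0.06,2.18,0,0,-0.01],
  [0.28,0.04,-0.06,2.18,0,0,-0.01],
])

```text
time_s: 3.4
ee_pos: [0.5286, 0.1481, 0.1119]
eef_rot: [3.14, -0.0, 1.72]
force: [0.2, 0.9, -0.1]
grip_width: 0.0604
grip_force: 0.0
```

Request:
move_arm([
  [0.28,-0.15,0,0,0,0,0],
  [0.28,-0.25,0,0,0,0,0],
  [0.28,-0.31,0,0,0,0,0],
  [0.28,-0.37,0,0,0,0,0],
  [0.28,-0.43,0,0,0,0,0],
  [0.28,-0.5,0,0,0,0,0],
  [0.28,-0.6,0,0,0,0,0],
  [0.28,-0.72,0,0,0,0,0],
  [0.28,-0.84,0,0,0,0,0],
  [0.28,-0.96,0,0,0,0,0],
  [0.28,-1.08,0,0,0,0,0],
  [0.28,-1.2,0,0,0,0,0],
])

```text
time_s: 4.6
ee_pos: [0.5371, 0.0875, 0.1104]
eef_rot: [-3.142, 0.0, 1.719]
force: [-1.0, 0.5, 0.5]
grip_width: 0.0603
grip_force: 0.3
```

```bash
cat > b.py <<'E'
from h import *
import sys
tag=sys.argv[1]
o=ctrl.get_obs(); print(o["time_s"],np.round(o["ee_pos"],4),np.round(o["force"],1))
for n in ("wrist","top"):
    c=cam(n); im,D=ctrl.camera(n); cv2.imwrite(f"pics/{n}{tag}.png",im[...,::-1])
    for r in ctrl.tip_of(n,"socket")[:1]:
        px=r["point"]; print(n,"socket",round(r["score"],2),np.round(px,1),at_z(c,px,.115).round(4),at_z(c,px,.101).round(4))
    W=cloud(c,D); z=W[...,2]
    b=(D>0)&(z>.09)&(z<.13)&(np.hypot(W[...,0]-.555,W[...,1]-.0)<.13)&(W[...,1]>-.13)
    r=ctrl.cut_out(n,"lens_block")
    if r:
        b&=r[0]["region"]; P=W[b]; print(b.sum(),r[0]["score"])
        # plane of the back: RANSAC-free robust LS
        if len(P)>100:
            m=np.ones(len(P),bool)
            for _ in range(8):
                A=np.c_[P[:,:2],np.ones(len(P))]; k=np.linalg.lstsq(A[m],P[m,2],rcond=None)[0]; e=abs(P[:,2]-A@k); m=e<max(.002,1.5*np.median(e))
            print("centre",np.round(cv2.minEnclosingCircle(P[m][:,:2].astype(np.float32)),4) if 0 else cv2.minEnclosingCircle(P[m][:,:2].astype(np.float32)),"tilt deg",np.degrees(k[:2]).round(1),"z",np.median(P[m,2]).round(4))
E
python3 b.py 2
```

```text
4.6 [0.5371 0.0875 0.1104] [-1.   0.5  0.5]
wrist socket 0.82 [262.9 309.7] [0.5444 0.0305 0.115 ] [0.5462 0.0189 0.101 ]
10023 0.58
centre ((0.5433321595191956, 0.03448386862874031), 0.055953677743673325) tilt deg [-0.2  1.4] z 0.1235
top socket 0.85 [239.5 203.3] [0.5491 0.0299 0.115 ] [0.5505 0.0302 0.101 ]
663 0.97
centre ((0.545499324798584, 0.024185288697481155), 0.05432258918881416) tilt deg [-0.3  0.4] z 0.1213
```

Request:
move_arm([
  [0.28,-0.12,0,0,0,0,0],
  [0.28,-0.24,0,0,0,0,0],
  [0.28,-0.36,0,0,0,0,0],
  [0.28,-0.48,0,0,0,0,0],
  [0.28,-0.6,0,0,0,0,0],
  [0.28,-0.72,0,0,0,0,0],
  [0.28,-0.84,0,0,0,0,0],
  [0.28,-0.96,0,0,0,0,0],
  [0.28,-1.06,0,0,0,0,0],
  [0.28,-1.16,0,0,0,0,0],
  [0.28,-1.26,0,0,0,0,0],
  [0.28,-1.34,0,0,0,0,0],
])

```text
time_s: 6.1
ee_pos: [0.547, 0.0214, 0.1104]
eef_rot: [-3.142, 0.0, 1.719]
force: [0.5, -0.0, -0.3]
grip_width: 0.0605
grip_force: 0.0
```

```bash
python3 b.py 3
```

```text
6.1 [0.547  0.0214 0.1104] [ 0.5 -0.  -0.3]
wrist socket 0.82 [262.4 338.4] [ 0.5576 -0.0605  0.115 ] [ 0.5597 -0.0742  0.101 ]
6132 0.6
centre ((0.5596438646316528, -0.06929869204759598), 0.05498368665575981) tilt deg [  1.6 -10.6] z 0.1077
top socket 0.7 [275.8 199.2] [ 0.559  -0.0711  0.115 ] [ 0.5606 -0.0721  0.101 ]
774 0.7
centre ((0.5609917044639587, -0.06901659071445465), 0.0547172836959362) tilt deg [ 1.2 -5.7] z 0.1093
```

The block slipped into the dish and leans about 6 to 10°, with its centre roughly 9 mm towards -y. The ball in the cone should pull it level. Next I fit the knob position and back off upward.

```bash
python3 - <<'E'
from h import *
from scipy.optimize import least_squares
for n in("top","scene"):
    c=cam(n);D=np.load(n+"D.npy");W=cloud(c,D)
    b=(D>0)&(W[...,2]>.322)&(W[...,2]<.36)&(np.hypot(W[...,0]-.666,W[...,1]+.057)<.025); P=W[b]
    f=least_squares(lambda q:np.linalg.norm(P-q,axis=1)-.014,[.666,-.057,.332],loss='soft_l1',f_scale=.002)
    print(n,len(P),f.x.round(4),np.median(abs(f.fun)),"theta",np.arctan2(f.x[2]-.135,.7306-f.x[0]))
E
```

```text
top 121 [ 0.6659 -0.0574  0.3312] 0.0005561799603657804 theta 1.2521134101434088
scene 99 [ 0.6643 -0.0566  0.3318] 0.0008219095880499256 theta 1.2459003856069522
```

Request:
move_arm([
  [0.28,0.4,0,0,0,0,0],
  [0.28,1.2,0,-0.5,0,0,0],
  [0.28,1.8,0,-1.4,0,0,0],
  [1,1.8,0,-2.4,0,0,0],
  [1,1.8,0,-3.4,0,0,0],
  [1,1.8,0,-4.4,0,0,0],
  [1,1.8,0,-5.4,0,0,0],
  [1,1.8,0,-5.4,0,0,-0.3],
  [1,1.8,0,-5.4,0,0,-0.5],
  [1,1.8,0,-5.4,0,0,-0.7],
  [1,1.8,0,-5.4,0,0,-0.8],
  [1,1.8,0,-5.4,0,0,-0.9],
])

```text
time_s: 7.6
ee_pos: [0.5336, 0.111, 0.3804]
eef_rot: [-3.142, -0.0, 2.475]
force: [-0.6, 0.2, -0.2]
grip_width: 0.0939
grip_force: 0.0
```

Request:
move_arm([
  [1,-1,-0.25,0,0,0,-0.15],
  [1,-2,-0.5,0,0,0,-0.3],
  [1,-3,-0.74,0,0,0,-0.45],
  [1,-3.7,-0.92,0,0,0,-0.58],
  [1,-4.14,-1.02,0,0,0,-0.705],
  [1,-4.14,-1.02,0,0,0,-0.705],
  [1,-4.14,-1.02,0,0,0,-0.705],
  [1,-4.14,-1.02,0,0,0,-0.705],
  [1,-4.14,-1.02,0,0,0,-0.705],
])

```text
time_s: 8.5
ee_pos: [0.6634, -0.057, 0.3812]
eef_rot: [-3.142, 0.001, -3.109]
force: [0.3, -0.5, 0.5]
grip_width: 0.094
grip_force: 0.0
```

```bash
python3 - <<'E'
from h import *
o=ctrl.get_obs(); print(o["ee_pos"],o["eef_rot"],o["qpos"])
c=cam("wrist"); im,D=ctrl.camera("wrist"); cv2.imwrite("pics/w4.png",im[...,::-1])
for r in ctrl.tip_of("wrist","overarm_knob")[:2]: print(r,at_z(c,r["point"],.3315))
E
```

```text
[ 0.66340502 -0.05699792  0.38119672] [-3.14150458e+00  9.15963188e-04 -3.10937660e+00] [-1.40729237e-01  5.40757778e-01  8.20772226e-01  7.24281598e-05
  1.77914519e+00 -1.74372657e+00]
{'point': [262.6, 209.8], 'score': 0.85} [ 0.66356539 -0.05672465  0.3315    ]
```

View pics/w4.png

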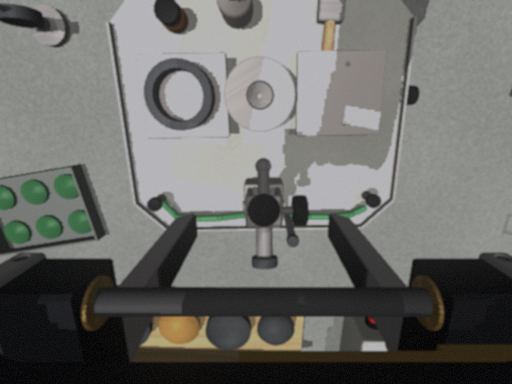

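The wrist view shows the knob at (263,210), centred between the open fingers. The block is seated in the dish at (260,95) and the ring is untouched. I descend and grip the knob lightly.

Request:
move_arm([
  [1,0,0,0.5,0,0,0],
  [1,0,0,0.8,0,0,0],
  [1,0,0,0.92,0,0,0],
  [1,0,0,0.92,0,0,0],
  [-0.2,0,0,0.92,0,0,0],
  [-0.3,0,0,0.92,0,0,0],
  [-0.4,0,0,0.92,0,0,0],
  [-0.5,0,0,0.92,0,0,0],
  [-0.5,0,0,0.92,0,0,0],
  [-0.5,0,0,0.92,0,0,0],
], grip_force=20)

```text
time_s: 9.6
ee_pos: [0.6638, -0.0581, 0.3345]
eef_rot: [-3.142, 0.0, -3.109]
force: [-0.0, -0.2, 0.4]
grip_width: 0.0496
grip_force: 0.0
```

Request:
move_arm([
  [-0.6,0,0,0,0,0,0],
  [-0.7,0,0,0,0,0,0],
  [-0.7,0,0,0,0,0,0],
  [-0.7,0,0,0,0,0,0],
  [-0.7,0,0,0,0,0,0],
  [-0.7,0,0,0,0,0,0],
  [-0.7,0,0,0,0,0,0],
  [-0.7,0,0,0,0,0,0],
])

```text
time_s: 10.4
ee_pos: [0.6638, -0.0561, 0.3344]
eef_rot: [3.139, -0.0, -3.107]
force: [-0.6, 11.3, -0.8]
grip_width: 0.0272
grip_force: 20.0
```

Request:
move_arm([
  [-0.7,0,0.03,0,0,0,0],
  [-0.7,0.18,0.03,0.07,0,0,0],
  [-0.7,0.38,0.03,0.15,0,0,0],
  [-0.7,0.75,0.03,0.33,0,0,0],
  [-0.7,1.1,0.03,0.56,0,0,0],
  [-0.7,1.42,0.02,0.82,0,0,0],
  [-0.7,1.72,0.02,1.1,0,0,0],
  [-0.7,1.99,0.02,1.42,0,0,0],
  [-0.7,1.99,0.02,1.42,0,0,0],
])

```text
time_s: 11.3
ee_pos: [0.5625, -0.0607, 0.2619]
eef_rot: [-3.141, -0.003, -3.11]
force: [-4.3, -2.7, -3.6]
grip_width: 0.027
grip_force: 20.0
```

```bash
cat > k.py <<'E'
from h import *
from scipy.optimize import least_squares
o=ctrl.get_obs(); e=np.array(o["ee_pos"]); print(o["time_s"],e.round(4),np.round(o["force"],1),"w",round(o["grip_width"],4))
for n in("top","scene"):
    c=cam(n); im,D=ctrl.camera(n); cv2.imwrite(f"pics/{n}_{o['time_s']:.1f}.png",im[...,::-1])
    for t in("overarm_knob","pin_clamp"):
        for r in ctrl.tip_of(n,t)[:1]: print(n,t,round(r["score"],2),np.round(r["point"],0),by_depth(c,r["point"],D[int(r["point"][1]),int(r["point"][0])]).round(3))
E
python3 k.py
```

```text
11.3 [ 0.5625 -0.0607  0.2619] [-4.3 -2.7 -3.6] w 0.027
scene overarm_knob 0.75 [198. 194.] [ 0.575 -0.188  0.087]
scene pin_clamp 0.6 [234. 160.] [ 0.578 -0.062  0.273]
```

Request:
move_arm([
  [-0.7,0.12,0,0.17,0,0,0],
  [-0.7,0.23,0,0.34,0,0,0],
  [-0.7,0.33,0,0.52,0,0,0],
  [-0.7,0.43,0,0.71,0,0,0],
  [-0.7,0.51,0,0.9,0,0,0],
  [-0.7,0.59,0,1.09,0,0,0],
  [-0.7,0.65,0,1.28,0,0,0],
  [-0.7,0.71,0,1.48,0,0,0],
  [-0.7,0.74,0,1.58,0,0,0],
  [-0.7,0.76,0,1.68,0,0,0],
  [-0.7,0.76,0,1.68,0,0,0],
])

```text
time_s: 12.7
ee_pos: [0.5266, -0.0624, 0.179]
eef_rot: [-3.14, 0.0, -3.11]
force: [1.1, -8.5, -5.3]
grip_width: 0.0269
grip_force: 20.0
```

```bash
python3 k.py; python3 - <<'E'
from h import *
im=cv2.imread(sorted(__import__('glob').glob('pics/scene_*'),key=lambda f:float(f[11:-4]))[-1])
cv2.imwrite("pics/v5.png",cv2.resize(im[110:270,150:350],(750,600),interpolation=cv2.INTER_CUBIC))
E
```

```text
12.7 [ 0.5266 -0.0624  0.179 ] [ 1.1 -8.5 -5.3] w 0.0269
scene overarm_knob 0.67 [237. 166.] [ 0.561 -0.059  0.225]
scene pin_clamp 0.77 [241. 178.] [ 0.572 -0.047  0.186]
```

View pics/v5.png

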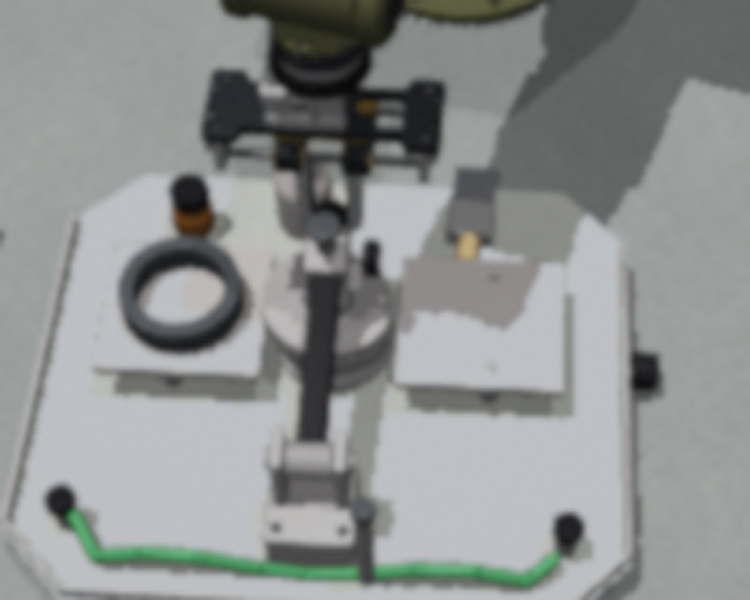

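The scene view shows the arm following the gripper, its clamp end near (325,245) over the block. The ring at (180,293) and bottle are untouched. From here I lower slowly and watch the force.

Request:
move_arm([
  [-0.7,0.01,-0.02,0.04,0,0,0],
  [-0.7,0.02,-0.02,0.08,0,0,0],
  [-0.7,0.02,-0.02,0.12,0,0,0],
  [-0.7,0.03,-0.02,0.16,0,0,0],
  [-0.7,0.04,-0.02,0.2,0,0,0],
  [-0.7,0.04,-0.02,0.24,0,0,0],
  [-0.7,0.05,-0.02,0.28,0,0,0],
  [-0.7,0.05,-0.02,0.31,0,0,0],
  [-0.7,0.05,-0.02,0.33,0,0,0],
  [-0.7,0.05,-0.02,0.33,0,0,0],
])

```text
time_s: 14.0
ee_pos: [0.5236, -0.0626, 0.1626]
eef_rot: [3.142, -0.001, -3.109]
force: [0.0, -1.9, -1.4]
grip_width: 0.0263
grip_force: 20.0
```

Request:
move_arm([
  [-0.7,0,0,0.02,0,0,0],
  [-0.7,0,0,0.04,0,0,0],
  [-0.7,0,0,0.06,0,0,0],
  [-0.7,0.01,0,0.08,0,0,0],
  [-0.7,0.01,0,0.1,0,0,0],
])

```text
time_s: 14.5
ee_pos: [0.5233, -0.0626, 0.1579]
eef_rot: [3.142, -0.0, -3.11]
force: [-4.1, -0.8, 1.9]
grip_width: 0.0265
grip_force: 20.0
```

Request:
move_arm([
  [-0.7,0,0,0.02,0,0,0],
  [-0.7,0,0,0.04,0,0,0],
  [-0.7,0,0,0.06,0,0,0],
  [-0.7,0,0,0.08,0,0,0],
])

```text
time_s: 14.9
ee_pos: [0.5232, -0.0626, 0.1538]
eef_rot: [-3.142, -0.001, -3.109]
force: [-5.8, -1.6, 1.8]
grip_width: 0.0269
grip_force: 20.0
```

Request:
move_arm([
  [-0.7,-0.01,0,0.02,0,0,0],
  [-0.7,-0.02,0,0.04,0,0,0],
  [-0.7,-0.02,0,0.06,0,0,0],
])

```text
time_s: 15.2
ee_pos: [0.5235, -0.0626, 0.1504]
eef_rot: [3.141, -0.003, -3.109]
force: [-7.6, -2.8, 2.6]
grip_width: 0.027
grip_force: 20.0
```

Request:
move_arm([
  [-0.7,0.03,0,0.02,0,0,0],
  [-0.7,0.04,0,0.04,0,0,0],
  [-0.7,0.04,0,0.06,0,0,0],
])

```text
time_s: 15.5
ee_pos: [0.5232, -0.0626, 0.1484]
eef_rot: [-3.141, 0.003, -3.109]
force: [5.2, -0.9, 1.5]
grip_width: 0.0268
grip_force: 20.0
```

Request:
move_arm([
  [-0.7,-0.01,0,0.02,0,0,0],
  [-0.7,-0.02,0,0.04,0,0,0],
  [-0.7,-0.02,0,0.06,0,0,0],
])

```text
time_s: 15.8
ee_pos: [0.5233, -0.0627, 0.1456]
eef_rot: [-3.141, -0.0, -3.109]
force: [-7.3, -0.8, 18.3]
grip_width: 0.0269
grip_force: 20.0
```

Request:
move_arm([
  [-0.7,0.01,0,-0.01,0,0,0],
  [-0.7,0.01,0,-0.01,0,0,0],
])

```text
time_s: 16.0
ee_pos: [0.5232, -0.0627, 0.1458]
eef_rot: [-3.141, 0.001, -3.109]
force: [1.7, -1.2, 6.7]
grip_width: 0.0264
grip_force: 20.0
```

```bash
python3 - <<'E'
from h import *
o=ctrl.get_obs(); print(o["time_s"],np.round(o["ee_pos"],4),np.round(o["force"],1))
for n in ("scene","wrist"):
    c=cam(n); im,D=ctrl.camera(n); cv2.imwrite(f"pics/p_{n}.png",im[...,::-1])
    r=ctrl.cut_out(n,"lens_block"); W=cloud(c,D); z=W[...,2]
    for r in r[:1]:
        b=r["region"]&(D>0)&(z>.085)&(z<.125)&(np.hypot(W[...,0]-.5607,W[...,1]+.0605)<.075); P=W[b]
        m=np.ones(len(P),bool)
        for _ in range(10):
            A=np.c_[P[:,:2]-[.5607,-.0605],np.ones(len(P))]; k=np.linalg.lstsq(A[m],P[m,2],rcond=None)[0]; e=abs(P[:,2]-A@k); m=e<.0025
        print(n,b.sum(),m.sum(),"tilt",np.degrees(k[:2]).round(1),"z0",k[2].round(4),P[m].min(0).round(4),P[m].max(0).round(4))
im=cv2.imread("pics/p_scene.png"); cv2.imwrite("pics/v6.png",cv2.resize(im[140:240,180:305],(750,600),interpolation=cv2.INTER_CUBIC))
E
```

```text
16.0 [ 0.5232 -0.0627  0.1458] [ 1.7 -1.2  6.7]
scene 440 284 tilt [-2.1 -0.3] z0 0.1078 [ 0.5117 -0.1164  0.1038] [ 0.6106 -0.0075  0.1116]
wrist 3974 3525 tilt [-1.9 -0.1] z0 0.1089 [ 0.5014 -0.1156  0.1072] [ 0.5636 -0.0061  0.1125]
```

View pics/v6.png

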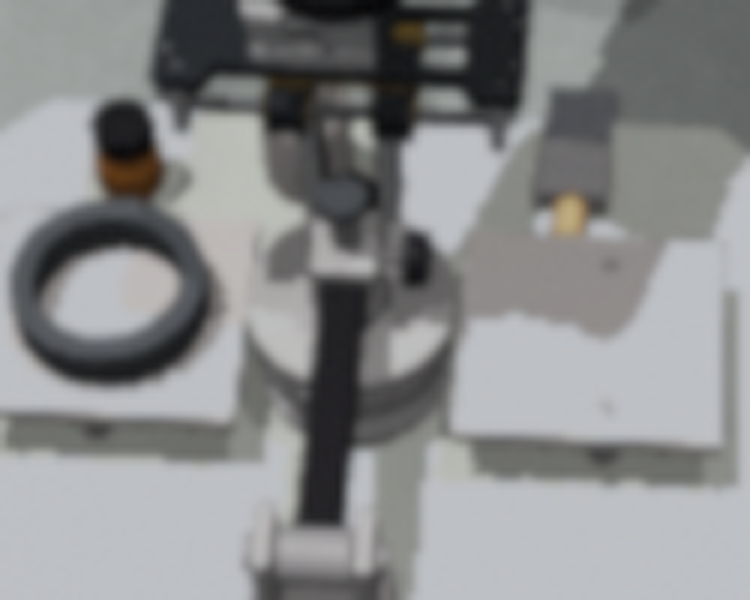

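The scene view shows the block centred in the dish at about (355,330), under the arm, with the pin in its socket. The y-lean is gone, and 2° remain about x, about what the pin's tilt should give. Now the firm press.

Request:
move_arm([
  [-0.7,0,0,0.004,0,0,0],
  [-0.7,0,0,0.007,0,0,0],
  [-0.7,0,0,0.007,0,0,0],
])

```text
time_s: 16.5
ee_pos: [0.5232, -0.0627, 0.1458]
eef_rot: [-3.141, 0.001, -3.109]
force: [1.0, -0.7, 9.4]
grip_width: 0.0265
grip_force: 20.0
```

Request:
move_arm([
  [-0.7,0,0,0.006,0,0,0],
  [-0.7,0,0,0.012,0,0,0],
  [-0.7,0,0,0.012,0,0,0],
])

```text
time_s: 16.8
ee_pos: [0.5233, -0.0627, 0.1456]
eef_rot: [-3.141, 0.001, -3.109]
force: [-1.5, 0.2, 15.5]
grip_width: 0.0268
grip_force: 20.0
```

Request:
move_arm([
  [-0.7,0,0,0,0,0,0],
  [-0.7,0,0,0,0,0,0],
  [-0.7,0,0,0,0,0,0],
  [-0.7,0,0,0,0,0,0],
  [-0.7,0,0,0,0,0,0],
  [-0.7,0,0,0,0,0,0],
])

```text
time_s: 17.4
ee_pos: [0.5233, -0.0626, 0.1456]
eef_rot: [-3.141, 0.001, -3.109]
force: [-2.2, 0.1, 14.5]
grip_width: 0.0268
grip_force: 20.0
```

Request:
move_arm([
  [-0.7,0,0,0,0,0,0],
  [-0.7,0,0,0,0,0,0],
  [-0.7,0,0,0,0,0,0],
  [-0.7,0,0,0,0,0,0],
  [-0.7,0,0,0,0,0,0],
])

```text
time_s: 17.9
ee_pos: [0.5233, -0.0627, 0.1456]
eef_rot: [-3.141, 0.001, -3.109]
force: [-1.7, 0.4, 13.8]
grip_width: 0.0266
grip_force: 20.0
```

Request:
move_arm([
  [-0.7,0,0,-0.01,0,0,0],
  [-0.7,0,0,-0.015,0,0,0],
  [-0.3,0,0,-0.015,0,0,0],
  [0,0,0,-0.015,0,0,0],
  [0.2,0,0,-0.015,0,0,0],
  [0.2,0,0,-0.015,0,0,0],
  [0.2,0,0,-0.015,0,0,0],
  [0.2,0,0,-0.015,0,0,0],
])

```text
time_s: 18.7
ee_pos: [0.5228, -0.0626, 0.1451]
eef_rot: [3.142, -0.0, -3.109]
force: [-0.4, -1.3, 0.0]
grip_width: 0.0564
grip_force: 0.0
```

Request:
move_arm([
  [0.2,0,0,-0.3,0,0,0],
  [0.2,0,0,-0.9,0,0,0],
  [0.2,0,0,-1.8,0,0,0],
  [0.2,0.5,0,-2.7,0,0,0],
  [0.2,1.2,0,-3.4,0,0,0],
  [0.2,2.0,0,-4,0,0,0],
  [0.2,2.8,0,-4,0,0,0],
  [0.2,3,0,-4,0,0,0],
  [0.2,3,0,-4,0,0,0],
])

```text
time_s: 19.6
ee_pos: [0.3724, -0.0675, 0.3458]
eef_rot: [-3.141, 0.002, -3.11]
force: [0.3, -0.1, 0.6]
grip_width: 0.0565
grip_force: 0.0
```

```bash
python3 - <<'E'
from h import *
from scipy.optimize import least_squares
o=ctrl.get_obs(); print(o["time_s"],np.round(o["ee_pos"],4),np.round(o["force"],1))
for n in ("scene","top","wrist"):
    c=cam(n); im,D=ctrl.camera(n); cv2.imwrite(f"pics/f_{n}.png",im[...,::-1])
    W=cloud(c,D); z=W[...,2]
    for r in ctrl.cut_out(n,"lens_block")[:1]:
        b=r["region"]&(D>0)&(z>.085)&(z<.125)&(np.hypot(W[...,0]-.5607,W[...,1]+.0605)<.075); P=W[b]
        m=np.ones(len(P),bool)
        for _ in range(10):
            A=np.c_[P[:,:2]-[.5607,-.0605],np.ones(len(P))]; k=np.linalg.lstsq(A[m],P[m,2],rcond=None)[0]; e=abs(P[:,2]-A@k); m=e<.0025
        print(n,m.sum(),"tilt",np.degrees(k[:2]).round(1),"z0",k[2].round(4),P[m].min(0).round(4),P[m].max(0).round(4))
    b=(D>0)&(z>.128)&(z<.16)&(np.hypot(W[...,0]-.522,W[...,1]+.062)<.018); P=W[b]
    if len(P)>20:
        f=least_squares(lambda q:np.linalg.norm(P-q,axis=1)-.014,[.523,-.062,.137],loss='soft_l1',f_scale=.002); print(n,"knob",f.x.round(4),"theta",np.arctan2(f.x[2]-.135,.7306-f.x[0]).round(3))
im=cv2.imread("pics/f_top.png"); cv2.imwrite("pics/v7.png",cv2.resize(im[100:300,150:420],(800,592),interpolation=cv2.INTER_CUBIC))
E
```

```text
19.6 [ 0.3724 -0.0675  0.3458] [ 0.3 -0.1  0.6]
scene 340 tilt [-1.1 -0.4] z0 0.1083 [ 0.5072 -0.1164  0.1049] [ 0.6105 -0.0074  0.1114]
top 606 tilt [-1.8  0.1] z0 0.1075 [ 0.5045 -0.117   0.1039] [ 0.6087 -0.0078  0.1115]
top knob [ 0.5245 -0.0641  0.1442] theta 0.044
wrist 1698 tilt [-1.9 -0.1] z0 0.1088 [ 0.5011 -0.1143  0.1064] [ 0.5857 -0.0058  0.1126]
wrist knob [ 0.5226 -0.0622  0.1463] theta 0.054
```

View pics/v7.png

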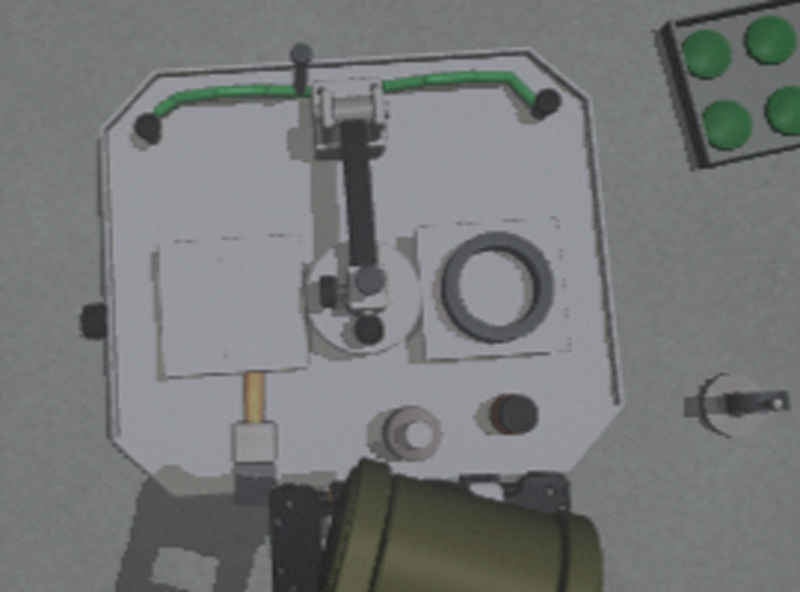

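The final view shows the arm down with its knob at (370,328) and the block centred in the dish at about (363,297). The ring at (497,287), bottle, jar and brush haven't moved. The arm angle is about 0.05 and the block's back sits at 0.108 m, so the block is bedded.

```bash
python3 -c "
from station import ctrl
print(ctrl.hand_in())"
```

```text
the job is handed in; nothing more can be done
None
```

The job is handed in with no verdict shown: the block is bedded in the dish (about 2° tilt left, as the pin's angle should give), the pin is in its socket after a press of about 14–15 N for just over 1 s (18.3 N peak reading), the arm is down and released, and the ring and other deck items are where they were.

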